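# Unhitch and raise the trolley tongue

### The job

A small label roll has been left standing on the head of the trolley tongue in the hitch jig: lift it off and stand it upright in the empty shallow tray, never letting it tip over. Then pull the hitch latch fully sideways against its spring, lift the tongue's head off the ball to about 10 cm above where it sat, and finish while still holding it up there in the gripper. Leave the other things on the bench where they are.

Things in the scene. Friction and masses are not known exactly. Their poses are not given: they have to be found in the camera images.
- roll_center (a point): centre (half-way up) of the small label roll: upright solid cylinder of white paper with a cardboard core, 58 mm across, 52 mm high, 0.11 to 0.22 kg. It starts standing on the deck of the tongue head, a few mm from the latch tab, with no room for a finger between them; the sides along the tongue's length are free. Its z axis is the roll's axis, up.
- tray_in (a point): centre of the inner floor (4 mm above the bench) of the empty grey open tray, 150 x 150 mm outside, walls 4 mm thick and 30 mm high; fixed to the bench. A closed 130 x 130 x 70 mm carton, also fixed, stands on the other side of the jig; tray and carton may be on either side.
- ball (a point): centre of the hitch ball, 50 mm across with a flat underside, 65 mm above the bench on the neck of the jig's base plate (steel, 400 x 140 x 10 mm, fixed to the bench). x axis: along the tongue from ball to hinge; y axis: the way the latch is pulled; z up. The ball is hidden inside the tongue head until that is lifted.
- tongue_head (a point): centre of the flat top deck (aluminium, 105 mm along x, 74 along y) of the tongue head, right above the ball, 102 mm above the bench when seated. The tongue turns about a level hinge along y, 300 mm along +x from the ball's centre and 13 mm above it; the head swings up, to 190 mm at most, and falls back when let go. Weight at the latch tab 3 to 6 N. Axes as the ball's when seated.
- latch_tab (a point): centre of the latch's upright grip tab, a steel block 28 mm along x, 14 along y, 48 high; 137 mm above the bench when seated, 47 mm to +y of the ball. Its foot is 10 mm above the deck; its outer (+y) side is free. It slides along +y (sideways, away from the tongue) against a spring. The tongue carries it: lifting the pulled-out tab lifts the tongue. Axes as the ball's when seated.
- latch (a joint): slide of the latch: 0 m = home, its pawl locked under the ball so that the tongue cannot be lifted; 0.022 m = fully out, at its stop. The pawl clears the ball from about 0.009 m. Spring about 4 N at home, 9 N fully out; springs back when let go.
- tin: small brass-coloured can, 38 mm across and 34 mm high, standing on the jig's base plate on the side away from the latch; bystander. Origin at the centre of its underside.
- spare_ball: loose spare steel hitch ball standing on its foot, 70 mm high; bystander. Origin at the centre of its underside.
- bottle: white plastic bottle, 60 mm across, 150 mm high; bystander. Origin at the centre of its underside.
- pen_cup: wooden cup 64 mm across with paper strips standing in it, about 145 mm high; bystander. Origin at the centre of its underside.
- big_roll: large label roll lying flat, 110 mm across, 60 mm high, hole 40 mm; bystander. Origin at the centre of its underside.
- wrench: steel wrench 140 mm long lying on the jig's base plate beside the tongue, on the latch side; bystander. Origin at the centre of its underside.
Things that resemble listed ones, but are neither listed nor needed, are in the scene too. What is shaped like the part that bears roll_center but orange or pink is not meant.

How it is judged:
By the outcome, as a careful person would: the job done as asked, in the order asked, and still so for the second after the job is handed in, while the arm keeps its last pose, push and grip.
It also fails if it takes over 58 s, if anything falls off the work surface, if the arm or the gripper's body presses on something with over 40 N, if the wrist force passes 120 N, or if a joint passes its speed limit or range.

### The arm

A 6-joint arm with a two-finger parallel gripper is mounted at the origin on the work surface. World frame = base frame: x ahead of the robot, y to its left, z up, the work surface at z = 0. Lengths are in m, angles in rad, forces in N, time in s.
With the tool pointing down it reaches from about 0.325 to 0.9 m from the base axis. Payload 6.1 kg.
Tool frame: the origin (TCP) lies on the centre line of the jaws, within the pads' length; the fingertips stand 25 mm ahead of it and the grasp point (between the pads) lies 6 mm ahead of it (manip.tip_reach is the distance from the TCP to the fingertips, in m); z points along the fingers, y is the line along which they close (so a half turn about z gives the same grasp; the last joint's range is limited). The gripper opens to 85 mm and grips with 20 to 120 N. Pads are 22 mm wide; open, the fingers measure 114 mm over their backs; the gripper's body (76 mm by 85 mm) begins 54 mm behind the grasp point. The pads swing forward as they close: fully open they stand 13 mm farther back than shut.
Start: joints at [-1.286, 0.22, 1.526, -0, 1.395, -0.126], TCP at [0.25, -0.573, 0.256] pointing down, gripper open.
Joint ranges: [-2.98, 2.98], [-0.91, 2.08], [0.09, 2.57], [-1.24, 4.39], [0.2, 2.65], [-2.68, 2.68]. Speed limits (rad/s): [2.57, 2.57, 3.01, 3.14, 3.14, 3.14].

### API

Orientations are given as a unit quaternion [w, x, y, z].
In Python, from cell import manip gives the robot as it stands.
- The arm moves only by the tool servo_tool, never from a script. Its argument "increments" is a list of rows, each a list of 7 numbers: the turn, a rotation vector about the world's x, y, z in degrees, then the shift along the world's x, y, z in mm, then the opening, from -1 (shut) to 1 (fully open). A call has 1 to 12 rows; each row shifts and turns the commanded pose from where the row before left it; what a row does not reach is not made up. A row lasts 1/8 s, in which the tool goes at most 62.5 mm and 10.7 degrees, less where a joint would pass 70% of its speed; a pose out of reach is approached as far as the arm can. A call is refused whole if a number of a shift passes 62.5 or a number of a turn 10.7, either way. A call with a gripper value outside its range is refused whole. The fingers move at their own pace and stop on an object; "force" is the grip in N (left out, the last holds). Time passes only in rows, so rows that do not move let the fingers close. It gives the time, the measured TCP pose, the force, the opening and the grip force at its end, in the units of the state.
- manip.sense(): the state, without advancing time (a new reading comes with each control period).
- manip.read_camera(name): name is "scene" or "top" or "wrist"; returns the picture (400x640x3 uint8, red, green, blue); there is no depth.
- manip.get_calibration(name): a dict with "vertical_fov" (degrees; the focal length in pixels is half the picture's height over the tangent of half this angle, whatever the lens; pixels are square), "cx", "cy" (the principal point, pixels), "R" (3x3) and "t" (3): a world point X has camera coordinates R X + t. Camera axes: x right, y down, z forward; pixel columns grow to the right and rows downward; lengths in m; the calibration is good to about 2 mm. A picture is of the moment at which its call begins: read the wrist's pose just before it. get_calibration takes no time and is no camera call; for the wrist camera it gives the pose at the moment of the call.
- manip.sign_off(): hands the job in; it is judged then, once.
The state is a dict: "time": time; "q": joint angles; "joint_vel": joint speeds; "effort": joint torques, N m; "tool_pos": TCP position; "tcp_rot": TCP orientation; "contact_force": force on the tool from outside, world axes, zero at the start; "moment": the same for the moment, N m; "finger_gap": opening from 0.0 (shut) to 1.0 (fully open); "gripper_force": force on a finger pad.
Only numpy, scipy, OpenCV 4.12 (cv2) and the standard library are available. Lean on these libraries where they do the work, as an engineer would, in place of code of your own. Each camera call takes 0.05 s, during which the arm holds its last target. There are 200 camera calls.

## Working session

There is one attempt and no reset: what is moved stays moved. The work goes in short steps, Python scripts to look and compute and a tool call to move; the robot and the scene stay as the last step left them, time stands still between calls to the robot, and variables do not carry over. Pictures are saved under pics/ and viewed, at most 10 in all, crops included, and the job is handed in when it is done.

Besides the shell and the picture viewer there is one more tool, called as name(argument=value, ...), one argument or row to a line, values as JSON. servo_tool: Moves the arm, as the interface text tells. Its arguments: {"type":"object","properties":{"increments":{"type":"array"},"force":{"type":"number"}},"required":["increments"]}

```bash
ls; mkdir -p pics; python3 - <<'E'
from cell import manip
import cv2
for n in ("top","scene"):
    cv2.imwrite(f"pics/{n}0.png",manip.read_camera(n)[:,:,::-1])
    c=manip.get_calibration(n);print(n,c)
print(manip.sense(),manip.tip_reach)
E
```

```text
pics
top {'vertical_fov': 56.99377200873647, 'cx': 319.3337674487664, 'cy': 200.12616724976894, 'R': array([[-0.01418426, -0.99901631, -0.04201457],
       [-0.98096348,  0.0220421 , -0.19293729],
       [ 0.19367358,  0.03847809, -0.98031116]]), 't': array([0.00767694, 0.58966902, 0.98852527])}
scene {'vertical_fov': 57.43287364342858, 'cx': 314.26832047549385, 'cy': 199.6701742726239, 'R': array([[ 0.69492076,  0.71883736, -0.01892043],
       [ 0.53669857, -0.5359943 , -0.65166307],
       [-0.47858101,  0.44269963, -0.75827255]]), 't': array([-0.37476326, -0.26339411,  1.52903674])}
{'time': 0.1, 'q': array([-1.28611076e+00,  2.21142136e-01,  1.52751569e+00, -9.23336770e-06,
        1.39472655e+00, -1.26109042e-01]), 'joint_vel': array([ 1.33699972e-03, -2.44779265e-03, -3.62249555e-03,  9.67426665e-05,
        5.93507288e-04,  3.82083666e-04]), 'effort': array([ 1.22598562e-03, -4.98245323e+01, -3.90544474e+01, -2.03916302e-04,
        5.71596553e-03,  3.18864593e-06]), 'tool_pos': array([ 0.24942862, -0.5725073 ,  0.25530174]), 'tcp_rot': array([-8.92688046e-04,  9.78979471e-01,  2.03956841e-01, -7.54872824e-05]), 'contact_force': array([ 0.11417801,  0.0635058 , -0.47586695]), 'moment': array([ 0.00790778,  0.00255177, -0.04490246]), 'gripper_force': 0.0, 'finger_gap': 0.9999521261719687} 0.025
```

View pics/top0.png

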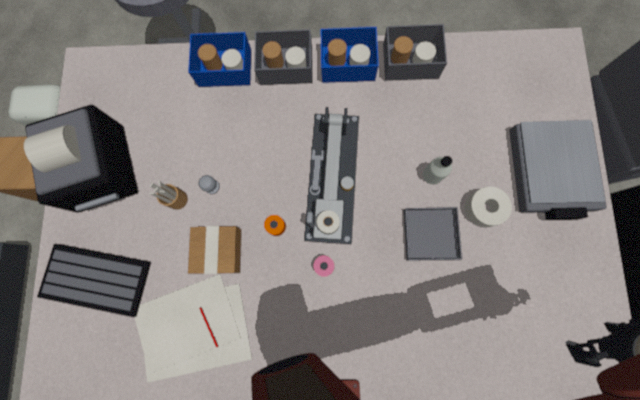

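View pics/scene0.png

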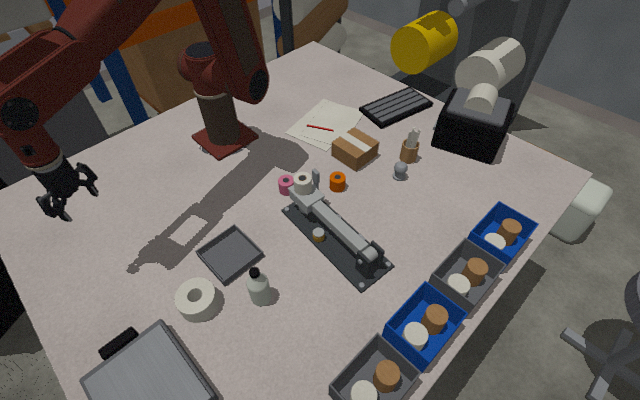

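Top view: the white roll is on the head at about (327,221), the hinge at about (335,118), and the tray at (432,234). The latch is on the left (+y) side at about (309,222). The decoys are orange (274,225) and pink (323,266). I'll enlarge both views for exact pixels.

```bash
cat > h.py <<'E'
import numpy as np,cv2
from cell import manip
def cal(n):
    c=manip.get_calibration(n);f=200/np.tan(np.radians(c["vertical_fov"]/2));return f,c["cx"],c["cy"],np.array(c["R"]),np.array(c["t"])
def ray(c,u,v):
    f,cx,cy,R,t=c;return -R.T@t,R.T@np.array([(u-cx)/f,(v-cy)/f,1])
def onz(c,u,v,z):
    o,d=ray(c,u,v);return o+d*(z-o[2])/d[2]
def two(a,b):
    (o1,d1),(o2,d2)=a,b
    s=np.linalg.lstsq(np.c_[d1,-d2],o2-o1,rcond=None)[0];p,q=o1+s[0]*d1,o2+s[1]*d2
    return (p+q)/2,np.linalg.norm(p-q)
def proj(c,X):
    f,cx,cy,R,t=c;p=R@np.array(X)+t;return np.array([cx+f*p[0]/p[2],cy+f*p[1]/p[2]])
E
python3 - <<'E'
import cv2,numpy as np
t=cv2.imread("pics/top0.png")[100:270,260:480];s=cv2.imread("pics/scene0.png")[160:300,190:400]
a=cv2.resize(t,None,fx=3.5,fy=3.5,interpolation=cv2.INTER_CUBIC);b=cv2.resize(s,None,fx=3.8,fy=3.8,interpolation=cv2.INTER_CUBIC)
cv2.imwrite("pics/topc.png",a);cv2.imwrite("pics/scenec.png",b)
E
```

```text
(no output)
```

View pics/topc.png

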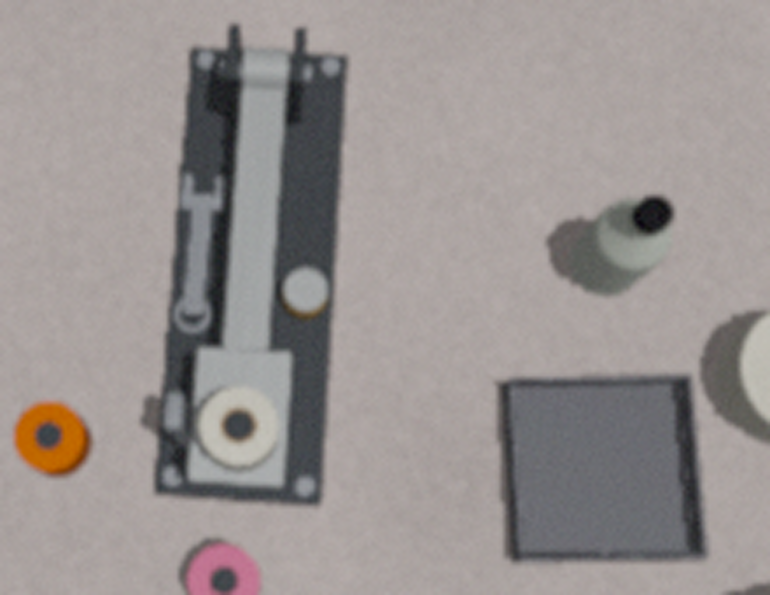

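View pics/scenec.png

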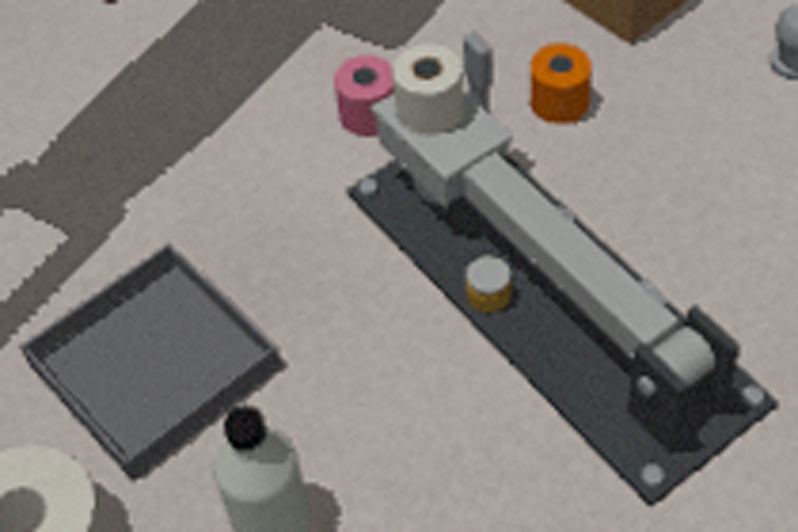

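The crops show the deck, the base plate corners, the roll's core and the tray rim clearly. I'll turn these pixels into points now.

```bash
python3 - <<'E'
from h import *
np.set_printoptions(precision=4,suppress=True)
T=cal("top");S=cal("scene")
ft=lambda p:(260+(p[0]+.5)/3.5-.5,100+(p[1]+.5)/3.5-.5)
fs=lambda p:(190+(p[0]+.5)/3.8-.5,160+(p[1]+.5)/3.8-.5)
def P(l,z,f,c,n):
    A=np.array([onz(c,*f(p),z)[:2] for p in l]);print(n,A.tolist() if 0 else A.round(4).tolist(),"mean",A.mean(0));return A
d=P([(197,346),(292,350),(286,486),(188,482)],.102,ft,T,"deck")
b=P([(193,48),(347,57),(320,502),(156,492)],.01,ft,T,"base")
v=b[0]+b[1]-b[2]-b[3];print("axis base",np.degrees(np.arctan2(v[1],v[0])))
v=d[0]+d[1]-d[2]-d[3];print("axis deck",np.degrees(np.arctan2(v[1],v[0])))
P([(500,381),(689,377),(706,556),(513,559)],.03,ft,T,"trayT")
P([(170,247),(285,363),(135,478),(24,348)],.03,fs,S,"trayS")
P([(239,425)],.154,ft,T,"rollT");P([(427,69)],.154,fs,S,"rollS")
P([(376,110),(432,167),(512,143)],.102,fs,S,"deckS")
P([(347,188),(652,504),(777,404)],.01,fs,S,"baseS")
P([(175,398)],.161,ft,T,"tabT");P([(478,43)],.161,fs,S,"tabS")
print(two(ray(T,*ft((239,425))),ray(S,*fs((427,69)))))
# roll mask circle fit in top
im=cv2.imread("pics/top0.png");h=cv2.cvtColor(im,cv2.COLOR_BGR2HSV)
E
```

```text
deck [[0.5857, 0.0044], [0.5808, -0.0692], [0.4758, -0.0619], [0.4802, 0.0125]] mean [ 0.5306 -0.0286]
base [[0.8751, 0.009], [0.8621, -0.1273], [0.4704, -0.0914], [0.4811, 0.0445]] mean [ 0.6722 -0.0413]
axis base -5.192247130575125
axis deck -4.214550690039276
trayT [[0.5653, -0.241], [0.5653, -0.3942], [0.4207, -0.3952], [0.4207, -0.243]] mean [ 0.493  -0.3184]
trayS [[0.4265, -0.2526], [0.5869, -0.2556], [0.5861, -0.4005], [0.4262, -0.3977]] mean [ 0.5064 -0.3266]
rollT [[0.5159, -0.028]] mean [ 0.5159 -0.028 ]
rollS [[0.5191, -0.0302]] mean [ 0.5191 -0.0302]
deckS [[0.4854, -0.0619], [0.5663, -0.0714], [0.5945, -0.0058]] mean [ 0.5487 -0.0464]
baseS [[0.4707, -0.0928], [0.8682, -0.1302], [0.881, 0.0053]] mean [ 0.74   -0.0726]
tabT [[0.5356, 0.0179]] mean [0.5356 0.0179]
tabS [[0.5323, 0.0161]] mean [0.5323 0.0161]
(array([ 0.5164, -0.0279,  0.1504]), np.float64(2.395810567037429e-05))
```

servo_tool(
  increments=[
    [0, 0, 5.1, 22.3, 45.3, 0, 1],
    [0, 0, 5.1, 22.3, 45.3, 0, 1],
    [0, 0, 5.1, 22.3, 45.3, 0, 1],
    [0, 0, 5.1, 22.3, 45.3, 0, 1],
    [0, 0, 5.1, 22.3, 45.3, 0, 1],
    [0, 0, 5.1, 22.3, 45.3, 0, 1],
    [0, 0, 5.1, 22.3, 45.3, 0, 1],
    [0, 0, 5.1, 22.3, 45.3, 0, 1],
    [0, 0, 5.1, 22.3, 45.3, 0, 1],
    [0, 0, 5.1, 22.3, 45.3, 0, 1],
    [0, 0, 5.1, 22.3, 45.3, 0, 1],
    [0, 0, 5.1, 22.3, 45.3, 0, 1],
  ],
)

```text
time: 1.6
tool_pos: [0.5175, -0.0277, 0.256]
tcp_rot: [-0.0, 0.738, 0.675, -0.0]
contact_force: [1.0, -0.9, -0.5]
finger_gap: 0.997
gripper_force: 0.0
```

```bash
python3 - <<'E'
from h import *
s=manip.sense();W=cal("wrist");cv2.imwrite("pics/w1.png",manip.read_camera("wrist")[:,:,::-1])
print(s["tool_pos"],s["tcp_rot"],s["contact_force"]);print(W)
for X in [(.517,-.0285,.154),(.531,-.029,.102),(.535,.018,.161)]:print(proj(W,X))
E
```

```text
[ 0.51748803 -0.02774051  0.25601315] [-9.06449178e-05  7.37802835e-01  6.75016257e-01 -1.43104406e-04] [ 0.97392944 -0.89265276 -0.54791181]
(np.float64(339.6055894452275), 314.60075353948673, 195.6176922540546, array([[ 9.96015841e-01, -8.91756379e-02, -3.86587323e-04],
       [-8.48840002e-02, -9.49392864e-01,  3.02403533e-01],
       [-2.73340512e-02, -3.01165894e-01, -9.53179917e-01]]), array([-0.51736512, -0.02090719,  0.38568896]))
[314.68376731 208.47655475]
[331.49904132 186.48369073]
[336.74570666 140.04346984]
```

View pics/w1.png

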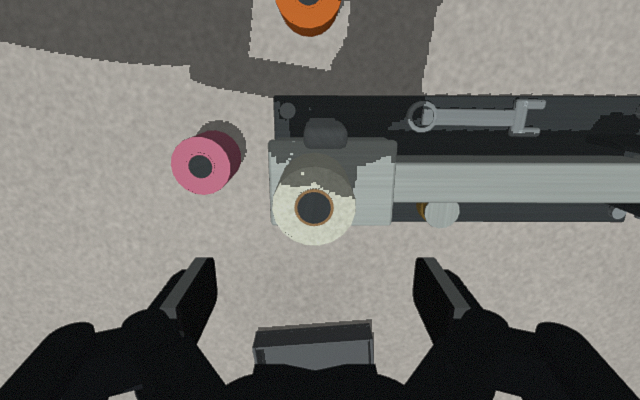

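Wrist view: the roll's core is at (314,208), matching the prediction of (314.7,208.5), so the tool is centred. Descending to grip along the tongue.

servo_tool(
  increments=[
    [0, 0, 0, -0.5, -0.8, -30, 1],
    [0, 0, 0, 0, 0, -30, 1],
    [0, 0, 0, 0, 0, -25, 1],
    [0, 0, 0, 0, 0, -18, 1],
    [0, 0, 0, 0, 0, -10, 1],
    [0, 0, 0, 0, 0, -5, 1],
    [0, 0, 0, 0, 0, 0, 1],
    [0, 0, 0, 0, 0, 0, 0.3],
    [0, 0, 0, 0, 0, 0, 0.3],
    [0, 0, 0, 0, 0, 0, 0.3],
    [0, 0, 0, 0, 0, 0, 0.3],
    [0, 0, 0, 0, 0, 0, 0.3],
  ],
  force=25,
)

```text
time: 3.15
tool_pos: [0.5172, -0.0303, 0.1392]
tcp_rot: [0.001, 0.739, 0.674, 0.0]
contact_force: [-0.9, -0.2, 6.7]
finger_gap: 0.674
gripper_force: 27.0
```

servo_tool(
  increments=[
    [0, 0, 0, 0, 0, 3, 0],
    [0, 0, 0, 0, 0, 6, 0],
    [0, 0, 0, 0, 0, 12, 0],
    [0, 0, 0, 0, 0, 25, 0],
    [0, 0, 0, 0, 0, 25, 0],
    [0, 0, 0, 0, 0, 15, 0],
    [0, 0, 0, 0, 0, 0, 0],
  ],
)

```text
time: 4.03
tool_pos: [0.5175, -0.0303, 0.2258]
tcp_rot: [0.001, 0.739, 0.674, 0.001]
contact_force: [0.2, -0.0, -1.8]
finger_gap: 0.676
gripper_force: 27.2
```

```bash
python3 - <<'E'
from h import *
s=manip.sense();W=cal("wrist");a=manip.read_camera("wrist")[:,:,::-1];cv2.imwrite("pics/w2.png",a)
t=manip.read_camera("top")[:,:,::-1];cv2.imwrite("pics/t2.png",t);sc=manip.read_camera("scene")[:,:,::-1]
b=cv2.resize(sc[175:270,260:360],(400,380),interpolation=cv2.INTER_CUBIC)
a2=cv2.resize(a[80:320,200:440],(380,380),interpolation=cv2.INTER_CUBIC)
cv2.imwrite("pics/c2.png",np.hstack([a2,b]))
print(s["tool_pos"],s["contact_force"],s["finger_gap"],proj(W,(.531,-.029,.102)),proj(W,(.535,.018,.161)))
E
```

```text
[ 0.51751608 -0.03033764  0.22584216] [ 0.22200663 -0.01157333 -1.84036127] 0.6755542749957335 [332.5439555  194.20791629] [339.13934521 143.27591876]
```

View pics/c2.png

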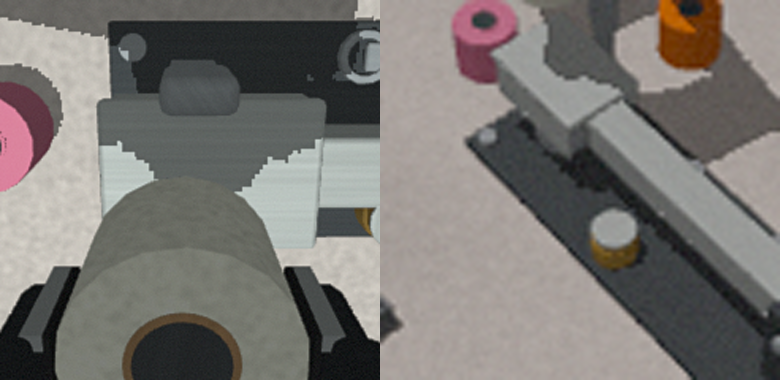

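The roll is held upright and clear of the deck. Carrying it to the tray.

servo_tool(
  increments=[
    [0, 0, 0, -1, -10, 0, 0],
    [0, 0, 0.5, -1, -20, 0, 0],
    [0, 0, 0.5, -2, -30, 0, 0],
    [0, 0, 0.5, -2, -35, 0, 0],
    [0, 0, 0.5, -2, -40, 0, 0],
    [0, 0, 0.5, -2, -40, 0, 0],
    [0, 0, 0.5, -2, -40, 0, 0],
    [0, 0, 0.5, -2, -35, 0, 0],
    [0, 0, 0.5, -2, -25, 0, 0],
    [0, 0, 0.5, -1, -12, 0, 0],
    [0, 0, 0.5, 0, -5, 0, 0],
    [0, 0, 0, 0, 0, 0, 0],
  ],
)

```text
time: 5.68
tool_pos: [0.4996, -0.3218, 0.224]
tcp_rot: [-0.0, 0.709, 0.706, 0.0]
contact_force: [0.5, -1.1, -1.4]
finger_gap: 0.673
gripper_force: 27.2
```

```bash
python3 - <<'E'
from h import *
s=manip.sense();W=cal("wrist");a=manip.read_camera("wrist")[:,:,::-1];cv2.imwrite("pics/w3.png",a)
t=manip.read_camera("top")[:,:,::-1].copy();cv2.imwrite("pics/t3.png",t)
sc=manip.read_camera("scene")[:,:,::-1]
cv2.imwrite("pics/s3.png",sc)
print(s["tool_pos"],s["tcp_rot"])
a2=a.copy()
for x in(-.075,.075):
  for y in (-.075,.075):
    p=proj(W,(.5+x,-.3225+y,.03));cv2.circle(a2,tuple(int(round(k)) for k in p),4,(0,0,255),1);print(p)
tt=cv2.resize(t[190:270,260:370],(550,400),interpolation=cv2.INTER_CUBIC)
ss=cv2.resize(sc[150:230,270:360],(250,222),interpolation=cv2.INTER_CUBIC)
o=np.zeros((600,800,3),np.uint8);o[:250,:400]=cv2.resize(a2,(400,250));o[:222,410:660]=ss
o[250:600,:481]=cv2.resize(tt,(481,350));cv2.imwrite("pics/c3.png",o)
E
```

```text
[ 0.49963285 -0.32180331  0.22404439] [-3.32564504e-04  7.08634388e-01  7.05575786e-01  6.94935761e-05]
[241.64802433 247.87474873]
[229.7742233   93.14808659]
[389.85192652 247.25997699]
[400.45587871  92.29810127]
```

View pics/c3.png

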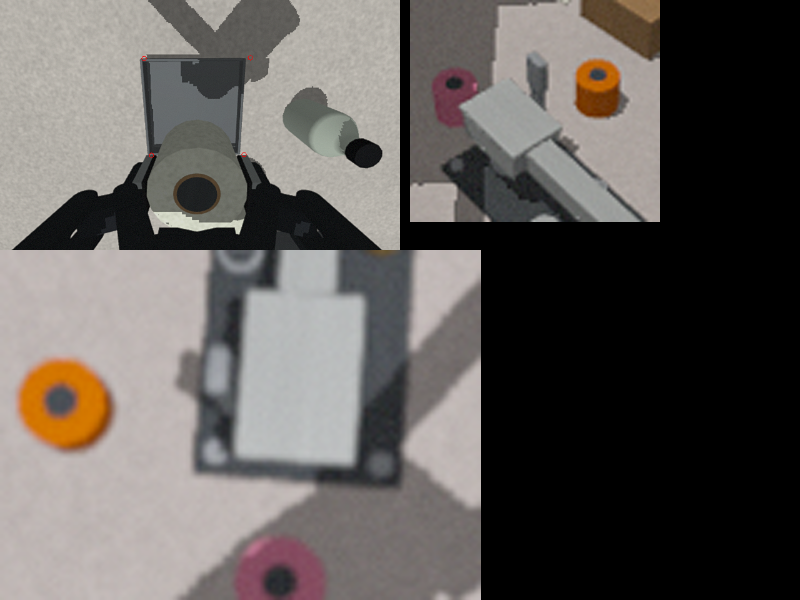

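The tray corners match the prediction to within about 4 mm, and the roll is over the tray. Top panel: the tab is at about (218,344–395), next to the deck. Lowering the roll.

servo_tool(
  increments=[
    [0, 0, 0, -1, 0, -15, 0],
    [0, 0, 0, -1, 0, -30, 0],
    [0, 0, 0, 0, 0, -35, 0],
    [0, 0, 0, 0, 0, -35, 0],
    [0, 0, 0, 0, 0, -30, 0],
    [0, 0, 0, 0, 0, -18, 0],
    [0, 0, 0, 0, 0, -10, 0],
    [0, 0, 0, 0, 0, -5, 0],
    [0, 0, 0, 0, 0, -2, 0],
    [0, 0, 0, 0, 0, 0, 0],
  ],
)

```text
time: 7.08
tool_pos: [0.4981, -0.3226, 0.0451]
tcp_rot: [0.001, 0.709, 0.705, 0.0]
contact_force: [-0.3, -1.0, -1.6]
finger_gap: 0.673
gripper_force: 27.2
```

```bash
python3 - <<'E'
from h import *
T=cal("top");S=cal("scene")
print("topcam",-T[3].T@T[4])
print("T top",onz(T,309.4,214.5,.161),"S",onz(S,315.7,170.5,.161))
k=481/110
for p in [(205,344),(230,344),(230,393),(205,393)]:
  for z in (.161,.113): print(p,z,onz(T,260+p[0]/k,190+(p[1]-250)/k,z))
print("deck",np.mean([onz(T,260+x/k,190+(y-250)/k,.102) for x,y in [(247,290),(366,293),(355,466),(234,461)]],0))
# w1 column 326
R=np.array([[ 9.96015841e-01,-8.91756379e-02,-3.86587323e-04],[-8.48840002e-02,-9.49392864e-01,3.02403533e-01],[-2.73340512e-02,-3.01165894e-01,-9.53179917e-01]]);t=np.array([-0.51736512,-0.02090719,0.38568896])
W=(339.6,314.6,195.6,R,t)
for u,v,z in [(305,120,.161),(347,120,.161),(326,120,.161),(326,150,.113),(269,225,.102),(395,222,.102)]:print(u,v,z,onz(W,u,v,z))
E
```

```text
topcam [ 0.38710143 -0.04336472  1.08315404]
T top [0.53269199 0.01857544 0.161     ] S [0.53151981 0.01808037 0.161     ]
(205, 344) 0.161 [0.54054528 0.024919   0.161     ]
(205, 344) 0.113 [0.54853234 0.02847331 0.113     ]
(230, 344) 0.161 [0.54023778 0.01036654 0.161     ]
(230, 344) 0.113 [0.54820884 0.01316337 0.113     ]
(230, 393) 0.161 [0.51157608 0.01067212 0.161     ]
(230, 393) 0.113 [0.51805524 0.01348485 0.113     ]
(205, 393) 0.161 [0.5118629  0.02513858 0.161     ]
(205, 393) 0.113 [0.51835699 0.02870431 0.113     ]
deck [ 0.52881789 -0.02933168  0.102     ]
305 120 0.161 [0.51644252 0.03197121 0.161     ]
347 120 0.161 [0.54212293 0.02967286 0.161     ]
326 120 0.161 [0.52928302 0.03082201 0.161     ]
326 150 0.113 [0.528663   0.00381369 0.113     ]
269 225 0.102 [ 0.47469496 -0.05870749  0.102     ]
395 222 0.102 [ 0.58307555 -0.0655971   0.102     ]
```

servo_tool(
  increments=[
    [0, 0, 0, 0, 0, -2, 0],
    [0, 0, 0, 0, 0, -1, 0],
    [0, 0, 0, 0, 0, -1, 0],
    [0, 0, 0, 0, 0, 0, 0],
  ],
)

```text
time: 7.58
tool_pos: [0.4978, -0.3223, 0.0413]
tcp_rot: [0.0, 0.709, 0.706, -0.0]
contact_force: [-2.7, 2.1, 5.3]
finger_gap: 0.671
gripper_force: 27.7
```

servo_tool(
  increments=[
    [0, 0, 0, 0, 0, 0, 0.45],
    [0, 0, 0, 0, 0, 0, 0.6],
    [0, 0, 0, 0, 0, 0, 0.8],
    [0, 0, 0, 0, 0, 0, 0.8],
    [0, 0, 0, 0, 0, 5, 0.8],
    [0, 0, 0, 0, 0, 15, 0.8],
    [0, 0, 0, 0, 0, 30, 0.8],
    [0, 0, 0, 0, 0, 50, 0.8],
    [0, 0, 0, 0, 0, 60, 0.8],
    [0, 0, 0, 0, 0, 40, 0.8],
  ],
)

```text
time: 8.82
tool_pos: [0.4985, -0.3229, 0.2453]
tcp_rot: [0.003, 0.709, 0.706, 0.0]
contact_force: [0.6, -0.7, 0.6]
finger_gap: 0.904
gripper_force: 0.0
```

```bash
python3 - <<'E'
from h import *
a=manip.read_camera("wrist")[:,:,::-1];W=cal("wrist");s=manip.sense()
sc=manip.read_camera("scene")[:,:,::-1]
o=np.zeros((320,800,3),np.uint8);o[:250,:400]=cv2.resize(a,(400,250));o[:320,400:800]=cv2.resize(sc[200:300,180:305],(400,320),interpolation=cv2.INTER_CUBIC)
cv2.imwrite("pics/c4.png",o);print(s["tool_pos"],s["contact_force"],proj(W,(.498,-.3223,.056)))
E
```

```text
[ 0.50032865 -0.32430767  0.25112713] [ 1.93455547 -0.96958077  5.06725788] [310.48114778 170.73811136]
```

View pics/c4.png

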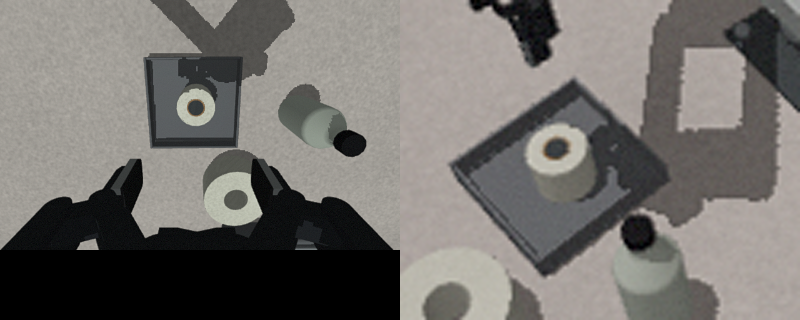

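The roll stands upright in the middle of the tray; its core is at (195,107) in the left panel. Moving over the latch tab, turning so the jaws close across it.

servo_tool(
  increments=[
    [0, 0, 7.1, 1, 12, 5, 0.2],
    [0, 0, 7.1, 2, 25, 0, 0.2],
    [0, 0, 7.1, 3, 33, 0, 0.2],
    [0, 0, 7.1, 3, 33, 0, 0.2],
    [0, 0, 7.1, 3, 33, 0, 0.2],
    [0, 0, 7.1, 3, 33, 0, 0.2],
    [0, 0, 7.1, 3, 33, 0, 0.2],
    [0, 0, 7.1, 3, 33, 0, 0.2],
    [0, 0, 7.1, 3, 33, 0, 0.2],
    [0, 0, 7.1, 3, 33, 0, 0.2],
    [0, 0, 7.1, 2, 25, 0, 0.2],
    [0, 0, 7.0, 1, 14, 0, 0.2],
  ],
)

```text
time: 10.42
tool_pos: [0.5274, 0.0192, 0.2454]
tcp_rot: [-0.0, 0.042, 0.999, 0.0]
contact_force: [0.7, -0.5, 0.3]
finger_gap: 0.597
gripper_force: 0.0
```

servo_tool(
  increments=[
    [0, 0, 0, 0, 0, 0, 0.2],
  ],
)

```text
time: 10.55
tool_pos: [0.5274, 0.0186, 0.2454]
tcp_rot: [-0.0, 0.045, 0.999, 0.0]
contact_force: [0.7, 0.6, 1.0]
finger_gap: 0.599
gripper_force: 0.0
```

```bash
python3 - <<'E'
from h import *
s=manip.sense();W=cal("wrist");a=manip.read_camera("wrist")[:,:,::-1].copy()
for X in [(.530,.018,.161),(.530,-.029,.102)]:p=proj(W,X);print(p);cv2.circle(a,tuple(int(round(k)) for k in p),3,(0,0,255),1)
cv2.imwrite("pics/c5.png",a);print(s["tool_pos"],s["tcp_rot"],s["q"],s["finger_gap"],-W[3].T@W[4])
E
```

```text
[312.71617737 219.88308239]
[255.20686665 197.71974557]
[0.52742676 0.01862923 0.24539976] [-2.76632602e-05  4.47054783e-02  9.99000210e-01  1.32869733e-06] [-1.14181691e-01 -4.64196755e-03  1.79110997e+00 -1.21716007e-06
  1.35518003e+00 -1.59553699e+00] 0.5986346126328096 [0.45011094 0.02643306 0.36315306]
```

View pics/c5.png

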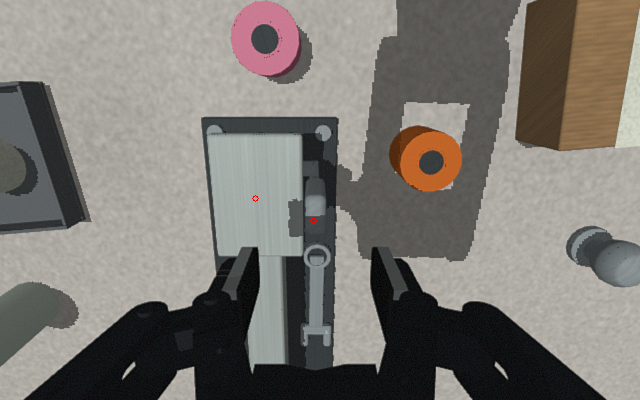

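The deck centre prediction matches. The tab's light face is at about (315,198), above the predicted top of (313,220), so I'll check the edges numerically.

```bash
python3 - <<'E'
from h import *
a=cv2.imread("pics/c5.png");g=cv2.cvtColor(a,cv2.COLOR_BGR2GRAY);W=cal("wrist")
for v in range(154,246,3):print(v,g[v,292:340:2])
for x in(.516,.530,.544):
  for z in(.161,.113):print(x,z,proj(W,(x,.018,z)))
E
```

```text
154 [174 169 174 173 145  75  29  34  30  34  32  29  32  29  34  33  64  59
  62  61  62  61  46 172]
157 [173 169 175 172 145  75  27  32  30  31  32  31  29  28  33  37  64  58
  62  61  63  62  44 166]
160 [172 170 174 172 145  80  36  40  35  39  44  47  46  30  32  33  31  39
  40  61  62  60  49 171]
163 [173 171 174 173 145  84  71  74  72  71  64  72  75  48  32  34  32  27
  31  35  62  61  52 174]
166 [173 170 171 170 145  87  71  72  72  73  75  74  72  49  28  36  33  33
  32  28  30  39  39  90]
169 [172 170 172 173 146  83  74  75  74  76  77  71  72  57  31  33  36  30
  31  33  32  30  44  91]
172 [171 169 173 172 144  87  73  76  77  75  74  72  71  58  31  30  32  31
  32  28  32  34  44  91]
175 [168 167 169 172 147  92  73  73  73  71  72  71  71  63  31  34  35  30
  34  31  29  33  56  89]
178 [169 167 171 171 147  92  26  27  42  74  69  71  70  68  41  34  27  32
  35  31  31  27  62  93]
181 [170 169 172 171 147  96  31  60  77  74  74  72  69  66  71  63  37  29
  32  29  32  30  57  90]
184 [167 167 170 171 149  99  26  76  76  73  71  74  71  70  70  64  
[... 1630 characters left out ...]
  66  68  69  68  60  58
  61  61  60  47 175 178]
235 [ 81  84  81  83  87  84  31  60  62  61  58  60  59  60  63  63  59  60
  61  62  61  47 173 173]
238 [166 168 166 167 157 123  33  57  63  61  63  60  58  61  64  58  60  62
  65  61  63  51  99 171]
241 [163 163 161 169 157 124  29  58  61  59  60  65  46  56  63  61  59  62
  59  62  62  55 170 175]
244 [161 164 161 168 156 125  54  60  65  66  79  81 105 103  70  64  56  40
  61  63  63  62 172 168]
0.516 0.161 [311.77189364 198.99253404]
0.516 0.113 [312.3001257  179.34090361]
0.53 0.161 [313.84092518 219.73272974]
0.53 0.113 [314.00027459 196.78332409]
0.544 0.161 [315.83115139 239.68297237]
0.544 0.113 [315.64677021 213.6752969 ]
```

The tab centre works out at about (0.528, 0.019), and the tool is already over it. Descending and gripping the tab.

servo_tool(
  increments=[
    [0, 0, 0, 0, 0.5, -25, 0.2],
    [0, 0, 0, 0, 0, -30, 0.2],
    [0, 0, 0, 0, 0, -22, 0.2],
    [0, 0, 0, 0, 0, -15, 0.2],
    [0, 0, 0, 0, 0, -7, 0.2],
    [0, 0, 0, 0, 0, 0, 0.2],
    [0, 0, 0, 0, 0, 0, -0.4],
    [0, 0, 0, 0, 0, 0, -0.8],
    [0, 0, 0, 0, 0, 0, -1],
    [0, 0, 0, 0, 0, 0, -1],
    [0, 0, 0, 0, 0, 0, -1],
  ],
  force=70,
)

```text
time: 11.98
tool_pos: [0.5283, 0.0187, 0.1473]
tcp_rot: [0.001, 0.045, 0.999, 0.0]
contact_force: [-1.0, 4.0, 5.3]
finger_gap: 0.155
gripper_force: 68.9
```

servo_tool(
  increments=[
    [0, 0, 0, 0.3, 3, 0, -1],
    [0, 0, 0, 0.4, 4, 0, -1],
    [0, 0, 0, 0.4, 4, 0, -1],
    [0, 0, 0, 0.4, 4, 0, -1],
    [0, 0, 0, 0.3, 3, 0, -1],
    [0, 0, 0, 0.2, 2, 0, -1],
    [0, 0, 0, 0.2, 2, 0, -1],
    [0, 0, 0, 0, 0, 0, -1],
  ],
)

```text
time: 12.98
tool_pos: [0.5301, 0.0383, 0.1472]
tcp_rot: [0.0, 0.045, 0.999, -0.002]
contact_force: [-2.8, -7.6, 5.7]
finger_gap: 0.151
gripper_force: 69.1
```

servo_tool(
  increments=[
    [0, 0, 0, 0.1, 1.5, 0, -1],
    [0, 0, 0, 0.1, 1.5, 0, -1],
    [0, 0, 0, 0, 0, 0, -1],
  ],
)

```text
time: 13.35
tool_pos: [0.5304, 0.041, 0.1472]
tcp_rot: [0.0, 0.045, 0.999, -0.002]
contact_force: [-2.8, -7.7, 6.7]
finger_gap: 0.153
gripper_force: 69.2
```

servo_tool(
  increments=[
    [0, 0, 0, 0.1, 1, 0, -1],
    [0, 0, 0, 0.1, 1, 0, -1],
    [0, 0, 0, 0, 0, 0, -1],
  ],
)

```text
time: 13.72
tool_pos: [0.5304, 0.0413, 0.1471]
tcp_rot: [0.0, 0.045, 0.999, -0.004]
contact_force: [-4.0, -17.3, 5.7]
finger_gap: 0.152
gripper_force: 69.3
```

The latch is at its stop: the force jumped to 17 N while the tab stayed put. Working out the arc for the lift.

```bash
python3 - <<'E'
import numpy as np
a=np.radians(-5.1);X=-.304;Z=.069;w=np.array([0,.5,1.2,2.2,3.6,5.2,6.8,8.4,10,11.6,13.2,14.8,16.4,17.8,18.9,19.5,19.8]);t=np.radians(w)
dx=np.diff(X*np.cos(t)+Z*np.sin(t))*1e3;dz=np.diff(-X*np.sin(t)+Z*np.cos(t))*1e3;dt=np.diff(w)
for p,q,r in zip(dx,dz,dt):print([round(v,2) for v in(-np.sin(a)*r,np.cos(a)*r,0,p*np.cos(a),p*np.sin(a),q)],-1)
E
```

```text
[np.float64(0.04), np.float64(0.5), 0, np.float64(0.61), np.float64(-0.05), np.float64(2.65)] -1
[np.float64(0.06), np.float64(0.7), 0, np.float64(0.89), np.float64(-0.08), np.float64(3.7)] -1
[np.float64(0.09), np.float64(1.0), 0, np.float64(1.36), np.float64(-0.12), np.float64(5.27)] -1
[np.float64(0.12), np.float64(1.39), 0, np.float64(2.05), np.float64(-0.18), np.float64(7.33)] -1
[np.float64(0.14), np.float64(1.59), 0, np.float64(2.56), np.float64(-0.23), np.float64(8.32)] -1
[np.float64(0.14), np.float64(1.59), 0, np.float64(2.79), np.float64(-0.25), np.float64(8.24)] -1
[np.float64(0.14), np.float64(1.59), 0, np.float64(3.02), np.float64(-0.27), np.float64(8.16)] -1
[np.float64(0.14), np.float64(1.59), 0, np.float64(3.25), np.float64(-0.29), np.float64(8.07)] -1
[np.float64(0.14), np.float64(1.59), 0, np.float64(3.47), np.float64(-0.31), np.float64(7.98)] -1
[np.float64(0.14), np.float64(1.59), 0, np.float64(3.69), np.float64(-0.33), np.float64(7.88)] -1
[np.float64(0.14), np.float64(1.59), 0, np.float64(3.91), np.float64(-0.35), np.float64(7.77)] -1
[np.float64(0.14), np.float64(1.59), 0, np.float64(4.12), np.float64(-0.37), np.float64(7.66)] -1
[np.float64(0.12), np.float64(1.39), 0, np.float64(3.78), np.float64(-0.34), np.float64(6.6)] -1
[np.float64(0.1), np.float64(1.1), 0, np.float64(3.08), np.float64(-0.28), np.float64(5.12)] -1
[np.float64(0.05), np.float64(0.6), 0, np.float64(1.72), np.float64(-0.15), np.float64(2.77)] -1
[np.float64(0.03), np.float64(0.3), 0, np.float64(0.87), np.float64(-0.08), np.float64(1.38)] -1
```

servo_tool(
  increments=[
    [0, 0.5, 0, 0.6, 0, 2.7, -1],
    [0.1, 0.7, 0, 0.9, -0.1, 3.7, -1],
    [0.1, 1.0, 0, 1.4, -0.1, 5.3, -1],
    [0.1, 1.4, 0, 2.0, -0.2, 7.3, -1],
    [0, 0, 0, 0, 0, 0, -1],
  ],
)

```text
time: 14.35
tool_pos: [0.5349, 0.0408, 0.1646]
tcp_rot: [-0.032, 0.046, 0.998, -0.002]
contact_force: [-1.4, -14.7, -5.2]
finger_gap: 0.157
gripper_force: 68.4
```

servo_tool(
  increments=[
    [0.1, 1.6, 0, 2.6, -0.2, 8.3, -1],
    [0.1, 1.6, 0, 2.8, -0.3, 8.2, -1],
    [0.1, 1.6, 0, 3.0, -0.3, 8.2, -1],
    [0.1, 1.6, 0, 3.3, -0.3, 8.1, -1],
    [0.1, 1.6, 0, 3.5, -0.3, 8.0, -1],
    [0, 0, 0, 0, 0, 0, -1],
  ],
)

```text
time: 15.1
tool_pos: [0.5497, 0.0395, 0.2049]
tcp_rot: [-0.103, 0.046, 0.994, -0.001]
contact_force: [-2.8, -14.1, -5.2]
finger_gap: 0.155
gripper_force: 68.4
```

servo_tool(
  increments=[
    [0.1, 1.6, 0, 3.7, -0.3, 7.9, -1],
    [0.1, 1.6, 0, 3.9, -0.4, 7.8, -1],
    [0.1, 1.6, 0, 4.1, -0.4, 7.7, -1],
    [0.1, 1.4, 0, 3.8, -0.3, 6.6, -1],
    [0.1, 1.1, 0, 3.1, -0.3, 5.1, -1],
    [0, 0.7, 0, 2.0, -0.2, 3.2, -1],
    [0, 0.5, 0, 1.5, -0.1, 2.3, -1],
    [0, 0, 0, 0, 0, 0, -1],
    [0, 0, 0, 0, 0, 0, -1],
  ],
)

```text
time: 16.23
tool_pos: [0.5715, 0.0376, 0.245]
tcp_rot: [-0.177, 0.046, 0.983, 0.001]
contact_force: [-3.5, -15.0, -2.9]
finger_gap: 0.155
gripper_force: 68.5
```

```bash
python3 - <<'E'
from h import *
s=manip.sense();print(s["tool_pos"],s["tcp_rot"],s["contact_force"],s["finger_gap"])
sc=manip.read_camera("scene")[:,:,::-1]
t=manip.read_camera("top")[:,:,::-1]
cv2.imwrite("pics/c6.png",np.hstack([cv2.resize(sc[120:320,150:430],(420,300)),cv2.resize(t[100:290,250:490],(379,300))]))
E
```

```text
[0.57152395 0.03757503 0.24502549] [-1.76590567e-01  4.59366062e-02  9.83211637e-01  6.90592407e-04] [ -3.54182387 -14.97262702  -2.87478019] 0.15459475321956972
```

View pics/c6.png

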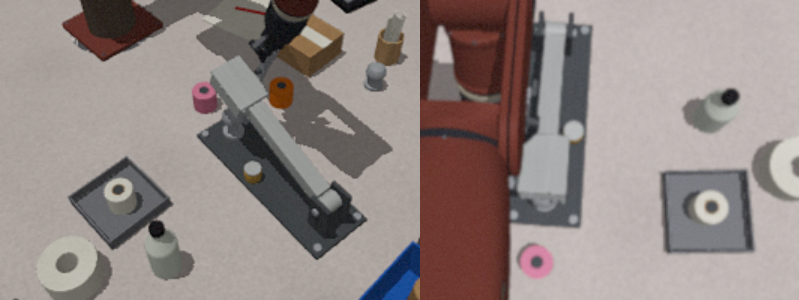

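The tongue head is up, with the ball exposed below it, and the roll is upright in the tray. The tool rose 98 mm, which puts the head about 10 cm above its seat. The gripper is still holding the tab at its stop.

```bash
python3 -c "
from cell import manip
print(manip.sign_off())"
```

```text
the job is handed in; nothing more can be done
None
```

I handed the job in at about 16 s: the roll stands upright in the tray, and the gripper holds the tongue head about 10 cm above its seat with the latch pulled to its stop; I saw no bystanders moved in the last pictures, though the arm hid the wrench.

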